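# Space the fixture posts with a hooked spacer block

### The job

Pick up the orange hooked spacer block from the black mat and use it to set the three white sliding posts at equal 30 mm clear gaps, working outwards from the blue end stop: put the block over each post in turn and draw the post towards the stop until the block's thick leg just butts on the stop, or on the post set before it, without shifting that one. Finally stand the block upright back on the black mat, let go of it, and leave everything else on the bench undisturbed.

Things in the scene. Friction and masses are not known exactly. Their poses are not given: they have to be found in the camera images.
- fixture: fixed dark steel fixture plate, 240 (x) x 380 (y) mm, top 25 mm above the table. Origin on the table, under the centre line of the rail. The rail and the row of posts run along its y axis; its yaw stays within 0.25 rad of the world's axes. All lengths below named 'along the row' are along this y.
- stop_face (a point): the fixed blue end stop of the row, 26 mm thick along the row, at its -y end. The point is on the stop's working face (which looks along fixture +y, towards the posts), at the stop's top edge, 98 mm above the table, on the row's centre line.
- gauge: loose orange hooked spacer block, about 140 g, an upside-down U standing on two legs; origin: centre of its underside. 36 mm wide in x, 60 in y: thick spacer leg y -30 to -6, slot y -6 to +20, thin hook leg y +20 to +30 mm. Legs z 0 to 32, bridge z 32 to 44, yellow handle z 44 to 84, y -10 to +10, x -18 to +18. Starts on the mat, thick leg roughly towards world -y (yaw within 0.6 rad).
- slot (a point): middle of the roof of the gauge's slot (gauge y +7, z 32 mm). Slot 26 mm wide: put over a post, y along the row, and drawn towards the stop, the hook leg drags the post; when the thick leg's outer face (y -30) butts on the stop or the previous post, the clear gap is 50 - 20 = 30 mm.
- mat: fixed black rubber mat, 130 x 130 x 4 mm, on which the gauge starts; origin at the centre of its underside. It lies on the robot's left or right; the blue parts bin lies on the other side.
- post1 (a point): white nylon post nearest the stop. It slides along the rail only, needs about 7 N and stays where left. 20 mm thick along the row, 40 mm across it, flat upright sides, the top 10 mm rounded to a half cylinder; a 12 mm high foot at the rail. Point: its top centre, 98 mm above the table; axes as the fixture.
- post2 (a point): white nylon post in the middle. It slides along the rail only, needs about 7 N and stays where left. 20 mm thick along the row, 40 mm across it, flat upright sides, the top 10 mm rounded to a half cylinder; a 12 mm high foot at the rail. Point: its top centre, 98 mm above the table; axes as the fixture.
- post3 (a point): white nylon post farthest from the stop. It slides along the rail only, needs about 7 N and stays where left. 20 mm thick along the row, 40 mm across it, flat upright sides, the top 10 mm rounded to a half cylinder; a 12 mm high foot at the rail. Point: its top centre, 98 mm above the table; axes as the fixture.
- tape: bystander, to be left alone: roll of pale tape lying flat on the plate behind the row, 90 mm across, 42 mm high
- vblock: bystander, to be left alone: white plastic block 40 x 50 x 30 mm high lying on the plate behind the row
- carton: bystander, to be left alone: yellow carton 50 x 60 x 110 mm high
- driver: bystander, to be left alone: screwdriver lying on the table
- oiler: bystander, to be left alone: closed bottle with red cap, 56 mm across, 140 mm high
- pad: bystander, to be left alone: flat cardboard pack 90 x 140 x 12 mm
Not all that is in view belongs to the job. What is meant by the gauge is not green or red, and is the smaller of those in its own colour.

How it is judged:
On the way, in this order (a step that is already met when the one before it is completed fails the run):
1. with the block over the first post, that post stands 30 mm (within 2.5 mm) clear of the stop (y of post1 in the frame of stop_face between 0.0375 and 0.0425 m and x of slot in the frame of post1 between -0.02 and 0.02 m and y of slot in the frame of post1 between -0.0065 and 0.0065 m and z of slot in the frame of post1 between -0.01 and 0.014 m), for 0.1 s.
2. with the block over the second post, that post stands 30 mm (within 2.5 mm) clear of the first post (y of post2 in the frame of post1 between 0.0475 and 0.0525 m and x of slot in the frame of post2 between -0.02 and 0.02 m and y of slot in the frame of post2 between -0.0065 and 0.0065 m and z of slot in the frame of post2 between -0.01 and 0.014 m), for 0.1 s.
3. with the block over the third post, that post stands 30 mm (within 2.5 mm) clear of the second post (y of post3 in the frame of post2 between 0.0475 and 0.0525 m and x of slot in the frame of post3 between -0.02 and 0.02 m and y of slot in the frame of post3 between -0.0065 and 0.0065 m and z of slot in the frame of post3 between -0.01 and 0.014 m), for 0.1 s.
At the end, for the whole second after the job is handed in: All three clear gaps (stop to first post, first to second, second to third) are 30 mm within 2.5 mm; the spacer block stands upright on its legs on the black mat, its centre within 65 mm of the mat's centre, released and at rest (y of post1 in the frame of stop_face between 0.0375 and 0.0425 m and y of post2 in the frame of post1 between 0.0475 and 0.0525 m and y of post3 in the frame of post2 between 0.0475 and 0.0525 m and horizontal distance between gauge and mat below 0.065 m and height (world z) of gauge between 0.001 and 0.007 m and angle between gauge's own z axis and vertical below 0.1 rad and linear speed of gauge below 0.02 m/s and contact force between gauge and mat above 0.3 N); the robot touches nothing.
It fails at once if a bystander (tape, loose white block, carton, screwdriver, bottle or cardboard pack) is shifted by more than 25 mm (distance of any of tape, vblock, carton, driver, oiler, pad from where it was at the start of the episode above 0.025 m).
It also fails if it takes over 64 s, if anything falls off the work surface, if the arm or the gripper's body presses on something with over 40 N, if the wrist force passes 120 N, or if a joint passes its speed limit or range.

### The arm

A 6-joint arm with a two-finger parallel gripper is mounted at the origin on the work surface. World frame = base frame: x ahead of the robot, y to its left, z up, the work surface at z = 0. Lengths are in m, angles in rad, forces in N, time in s.
With the tool pointing down it reaches from about 0.25 to 0.775 m from the base axis. Payload 4 kg.
Tool frame: the origin (TCP) lies at the very end of the fingers, on their centre line; the grasp point (between the pads) lies 19 mm behind it; z points along the fingers, y is the line along which they close (so a half turn about z gives the same grasp; the last joint's range is limited). The gripper opens to 94 mm and grips with 3 to 60 N. Pads are 16 mm wide; open, the fingers measure 119 mm over their backs; the gripper's body (75 mm by 177 mm) begins 78 mm behind the grasp point.
Start: joints at [-1.361, 0.087, 1.371, -0, 1.684, -0.103], TCP at [0.169, -0.523, 0.169] pointing down, gripper open.
Joint ranges: [-3.1, 3.1], [-0.76, 2.03], [0.27, 2.55], [-1.08, 4.22], [0.17, 2.65], [-2.57, 2.57]. Speed limits (rad/s): [2.79, 2.79, 3.14, 3.14, 3.14, 3.14].

### API

Orientations are given as a unit quaternion [w, x, y, z].
In Python, from rig import * gives the robot as it stands. Calls block until the motion is done:
- move_to(position, orientation): joint-space move of the TCP to a pose.
- line_to(position, v=0.15, frame=None): straight line of the TCP; frame=None keeps the orientation; v is the mean speed in m/s.
- move_j(angles): joint-space move.
- set_gripper(opening, strength=None): opening from 0.0 (shut) to 1.0 (fully open); strength is the grip in N (None keeps the last); returns when the fingers have stopped.
- sleep(seconds).
- inverse_kinematics(position, orientation): joint angles nearest the present ones, or None.
- read_camera(name): name is "scene" or "top"; returns a dict with "pixels" (384x512x3 uint8, red, green, blue), "camera_matrix" (3x3 intrinsics, pixels), "camera_from_world" (4x4, takes a point from world to camera coordinates). Camera axes: x right, y down, z forward; pixel columns grow to the right and rows downward; lengths in m; the calibration is good to about 2 mm. A picture is of the moment at which its call begins. There is no depth.
A pose or a line that the arm cannot do raises IKError and nothing moves.
- finish_job(): hands the job in; it is judged then, once.
Readings, each from a call of its own:
- read_time_s(): time.
- read_joint_positions(): joint angles.
- read_dq(): joint speeds.
- read_effort(): joint torques, N m.
- read_eef_pos(): TCP position.
- read_tool_rot(): TCP orientation.
- read_force(): force on the tool from outside, world axes, zero at the start.
- read_torque(): the same for the moment, N m.
- read_width(): opening from 0.0 (shut) to 1.0 (fully open).
- read_grasp_force(): force on a finger pad.
Only numpy, scipy, OpenCV 4.12 (cv2) and the standard library are available. Lean on these libraries where they do the work, as an engineer would, in place of code of your own. Each camera call takes 0.05 s, during which the arm holds its last target. There are 200 camera calls.

## Working session

There is one attempt and no reset: what is moved stays moved. The work goes in short steps, each a Python script; the robot and the scene stay as the last script left them, time stands still between calls to the robot, and variables do not carry over. Pictures are saved under pics/ and viewed, at most 10 in all, crops included, and the job is handed in when it is done.

```bash
mkdir -p pics; ls; python3 - <<'E'
from rig import *
import cv2,numpy as np
np.set_printoptions(precision=4,suppress=True)
for n in("scene","top"):
    c=read_camera(n); cv2.imwrite(f"pics/{n}0.png",c["pixels"][:,:,::-1]); np.savez(f"{n}0.npz",**c)
    print(n,c["camera_matrix"],c["camera_from_world"])
print(read_time_s())
E
```

```text
pics
scene [[384.15     0.     252.2332]
 [  0.     384.15   189.024 ]
 [  0.       0.       1.    ]] [[ 0.8303  0.5573  0.0057 -0.3475]
 [ 0.4218 -0.6217 -0.66   -0.177 ]
 [-0.3643  0.5504 -0.7513  1.4703]
 [ 0.      0.      0.      1.    ]]
top [[496.6445   0.     258.6171]
 [  0.     496.6445 188.5723]
 [  0.       0.       1.    ]] [[ 0.0378 -0.9993  0.0032 -0.0753]
 [-0.9791 -0.0377 -0.2     0.4822]
 [ 0.1999  0.0044 -0.9798  1.5998]
 [ 0.      0.      0.      1.    ]]
0.1
```

View pics/top0.png

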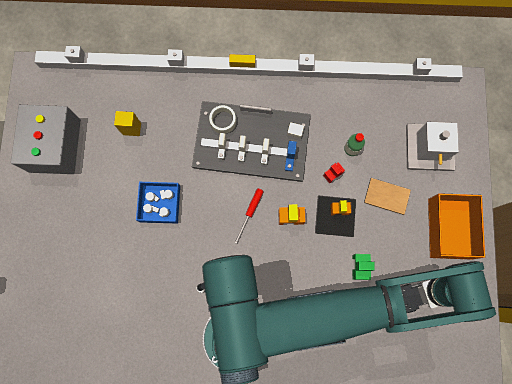

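View pics/scene0.png

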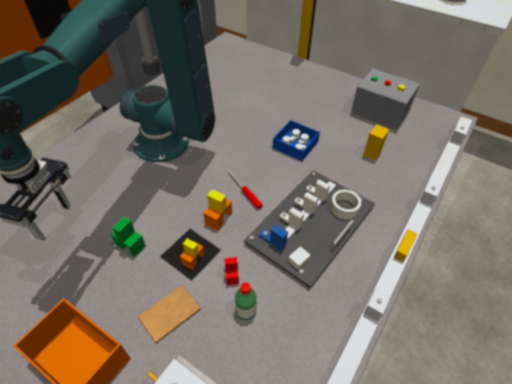

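Candidates for the gauge in the top view: small orange block on the mat (341,207), a larger orange block (292,214), a green one (363,266), a red one (334,172) and the orange bin (456,226). By the description I choose the small orange one on the mat. Next I check it in a close crop, together with the plate.

```bash
python3 - <<'E'
import cv2,numpy as np
t=cv2.imread("pics/top0.png");s=cv2.imread("pics/scene0.png")
def c(i,x,y,w,h,k):return cv2.resize(i[y:y+h,x:x+w],(w*k,h*k),interpolation=cv2.INTER_CUBIC)
a=c(t,190,98,125,87,6) #750x522
cv2.imwrite("pics/plate.png",a)
b=np.hstack([c(t,312,192,48,48,8),c(s,160,225,60,60,6)[:, :].repeat(1,0) if 0 else cv2.resize(c(s,162,228,58,58,6),(384,384))])
cv2.imwrite("pics/gauge.png",b)
E
```

```text
(no output)
```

View pics/plate.png

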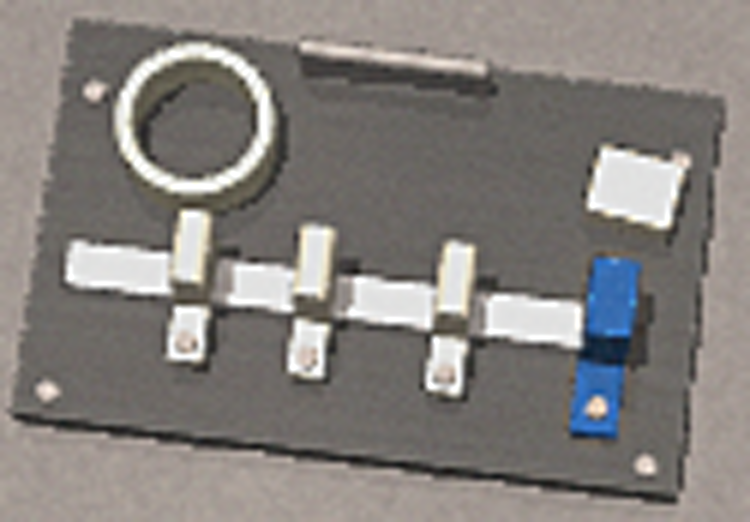

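View pics/gauge.png

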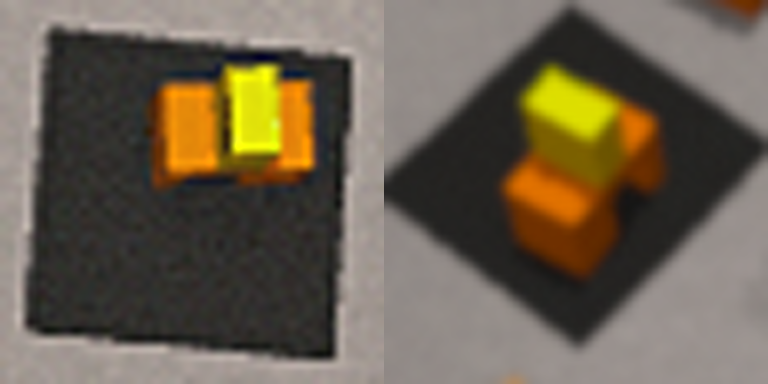

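The crop shows the chosen block on the mat: the bridge corners are about crop (165–315, 80–172) and the handle is centred. In the plate crop the posts are at about u=193, 318 and 460, and the stop is at about u=614. Next I convert these to world positions.

```bash
cat > h.py <<'E'
import numpy as np, cv2
from scipy.spatial.transform import Rotation as R
np.set_printoptions(precision=4,suppress=True)
T=np.load("top0.npz"); K,E=T["camera_matrix"],T["camera_from_world"]
def ray(uv,z,K=K,E=E):
    C=-E[:3,:3].T@E[:3,3]
    d=E[:3,:3].T@np.linalg.solve(K,[*uv,1.]); return C+d*(z-C[2])/d[2]
def proj(p,K,E):
    q=K@(E[:3,:3]@p+E[:3,3]); return q[:2]/q[2]
def quat(yaw):  # tool down, tool y axis at yaw from world y (mod pi)
    y=np.array([-np.sin(yaw),np.cos(yaw),0]);z=np.array([0,0,-1.])
    q=R.from_matrix(np.c_[np.cross(y,z),y,z]).as_quat(); return [q[3],*q[:3]]
E
python3 - <<'E'
from h import *
from rig import *
f=lambda o,k:lambda u,v:(o[0]+(u+.5)/k-.5,o[1]+(v+.5)/k-.5)
g=f((312,192),8);p=f((190,98),6)
br=np.array([ray(g(*c),.048) for c in[(165,86),(312,80),(315,166),(168,172)]])
d=(br[0]+br[3]-br[1]-br[2])/2; yg=np.arctan2(-d[0],d[1]); print("gauge",br.mean(0),"len",np.linalg.norm(d),"yaw",yg)
m=np.array([ray(g(*c),.004) for c in[(50,28),(352,58),(335,356),(27,330)]]);print("mat",m.mean(0))
pl=np.array([ray(p(*c),.025) for c in[(75,20),(722,97)]]);d=pl[0]-pl[1];print("plate edge",np.linalg.norm(d),np.arctan2(-d[0],d[1]))
ps=[ray(p(*c),.098) for c in[(460,243),(318,226),(193,210),(616,259)]]
print(np.array(ps));d=ps[2]-ps[0];yf=np.arctan2(-d[0],d[1]);print("yawrow",yf)
for y in(yg,yg+np.pi,yf,yf+np.pi):
    c=br.mean(0) if abs(y-yg)in(0,np.pi) else ps[0]
    print(y,inverse_kinematics([c[0],c[1],.2],quat(y)))
E
```

```text
gauge [ 0.4324 -0.3325  0.048 ] len 0.06076204557092513 yaw 0.07955917079949126
mat [ 0.411  -0.3193  0.004 ]
plate edge 0.37871150783194196 -0.08600190300905891
[[ 0.6449 -0.0757  0.098 ]
 [ 0.6516  0.0024  0.098 ]
 [ 0.6581  0.0714  0.098 ]
 [ 0.6391 -0.1614  0.098 ]]
yawrow -0.08938002449955953
0.07955917079949126 [-0.7595  0.0732  1.3238 -0.      1.7446 -2.4099]
3.2211518243892843 [-0.7595  0.0732  1.3238 -0.      1.7446  0.7317]
-0.08938002449955953 [-0.2042  0.3102  1.0472 -0.      1.7842 -1.6856]
3.0522126290902336 [-0.2042  0.3102  1.0472 -0.      1.7842  1.456 ]
```

```bash
python3 - <<'E'
from h import *
from rig import *
y=.0796+np.pi
set_gripper(1.0)
move_to([.4324,-.3325,.16],quat(y))
line_to([.4324,-.3325,.053],v=.12)
print(read_force())
set_gripper(0,35); print(read_width()*.094,read_grasp_force())
line_to([.4324,-.3325,.24],v=.2)
yf=-.087
move_to([.625-.01*np.sin(yf)*-1*0,-.074-.007,.24],quat(yf+np.pi))
print(read_width()*.094,read_grasp_force(),read_force(),read_eef_pos(),read_time_s())
line_to([.625,-.081,.165],v=.15)
c=read_camera("top");cv2.imwrite("t1.png",c["pixels"][:,:,::-1]);s=read_camera("scene")["pixels"][:,:,::-1]
t=c["pixels"][:,:,::-1]
k=lambda i,x,y,w,h:cv2.resize(i[y:y+h,x:x+w],(400,400),interpolation=cv2.INTER_CUBIC)
cv2.imwrite("pics/hover.png",np.hstack([k(t,210,90,100,100),k(s,240,150,100,100)]))
E
```

```text
[0.6011 0.4815 0.7025]
0.00027296479970822434 0.0
0.00031365442385754223 0.0 [ 0.4514  0.1912 -0.1038] [ 0.6246 -0.082   0.2397] 6.3
```

View pics/hover.png

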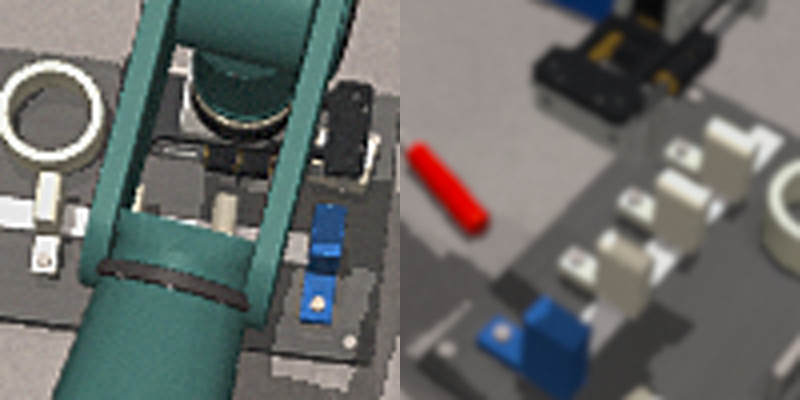

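The grasp missed: the fingers are shut on nothing, and the hover picture shows no block under them. I look at the mat with the arm out of the way.

```bash
python3 - <<'E'
from h import *
from rig import *
line_to([.625,-.081,.24],v=.2); set_gripper(1.0)
c=read_camera("top");s=read_camera("scene")
np.savez("top2.npz",**c);np.savez("scene2.npz",**s)
t=c["pixels"][:,:,::-1];s2=s["pixels"][:,:,::-1]
k=lambda i,x,y,w,h:cv2.resize(i[y:y+h,x:x+w],(400,400),interpolation=cv2.INTER_CUBIC)
cv2.imwrite("pics/miss.png",np.hstack([k(t,310,190,50,50),k(s2,162,228,60,60)]))
for P in([.4324,-.3325,.088],[.4324,-.3325,.048]):
  print(proj(np.array(P),K,T["camera_from_world"]),proj(np.array(P),s["camera_matrix"],s["camera_from_world"]))
print(read_eef_pos(),read_tool_rot(),read_width())
E
```

```text
[343.629  205.2736] [189.6646 244.6463]
[341.5561 207.2997] [191.3041 252.3898]
[ 0.625 -0.081  0.24 ] [ 0.      0.9991 -0.0435 -0.    ] 0.9975162174146668
```

View pics/miss.png

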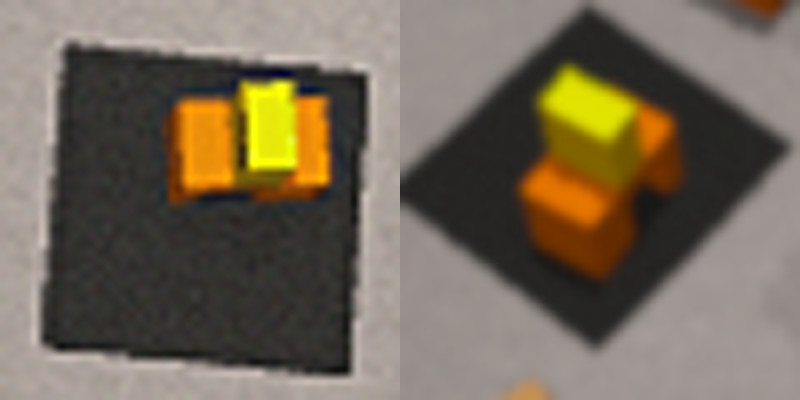

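The block has not moved, and the projected handle position matches both views. I check the tool against the cameras: project the known TCP positions and compare them with the pictures.

```bash
python3 - <<'E'
from h import *
from rig import *
s=np.load("scene0.npz");Ks,Es=s["camera_matrix"],s["camera_from_world"]
for P in([.169,-.523,.169],[.625,-.081,.165],[0,0,0]):
  P=np.array(P,float);print(P,proj(P,K,E),proj(P,Ks,Es))
y=.0796+np.pi
move_to([.4324,-.3325,.16],quat(y));print(read_eef_pos(),read_tool_rot(),read_width())
line_to([.4324,-.3325,.100],v=.12);sleep(.2);print(read_eef_pos(),read_force(),read_joint_positions())
t=read_camera("top")["pixels"][:,:,::-1];s2=read_camera("scene")["pixels"][:,:,::-1]
k=lambda i,x,y,w,h:cv2.resize(i[y:y+h,x:x+w],(400,400),interpolation=cv2.INTER_CUBIC)
cv2.imwrite("pics/pre.png",np.hstack([k(t,290,160,100,100),k(s2,140,180,100,100)]))
E
```

```text
[ 0.169 -0.523  0.169] [412.5566 291.1179] [ 59.8958 230.7287]
[ 0.625 -0.081  0.165] [268.0962 137.8229] [297.7438 199.0619]
[0. 0. 0.] [235.2535 338.2658] [161.444  142.7788]
[ 0.4332 -0.3322  0.1605] [0.0002 0.9992 0.0402 0.0006] 0.9969960015610564
[ 0.4331 -0.3331  0.1013] [0.2393 0.4866 0.0219] [-0.7594  0.0997  1.4905 -0.      1.5488  0.7317]
```

View pics/pre.png

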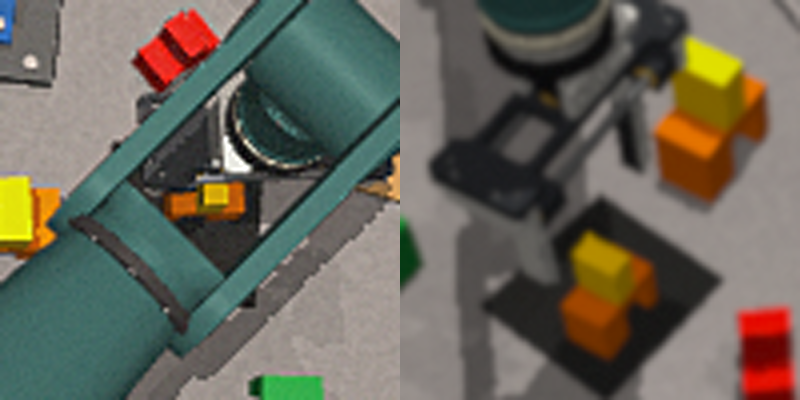

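In this picture the open fingers straddle the handle (tips at about crop (540,280) and (635,170), handle at (600,262)), which agrees with the pose. I go down again, logging position and width.

```bash
python3 - <<'E'
from h import *
from rig import *
line_to([.4324,-.3325,.053],v=.12);sleep(.3)
print(read_eef_pos(),read_force(),read_width())
s0=read_camera("scene")["pixels"][:,:,::-1]
for o in(.5,.3,.2,.1,0):
    set_gripper(o,35); print(o,read_width(),read_grasp_force(),read_force(),read_time_s())
    if read_grasp_force()>2: break
s2=read_camera("scene")["pixels"][:,:,::-1]
k=lambda i,x,y,w,h:cv2.resize(i[y:y+h,x:x+w],(400,400),interpolation=cv2.INTER_CUBIC)
cv2.imwrite("pics/grip.png",np.hstack([k(s0,150,200,80,80),k(s2,150,200,80,80)]))
E
```

```text
[ 0.4329 -0.3329  0.0539] [-1.0664 -0.7062  1.0129] 0.9971148066171805
0.5 0.5017186188556864 0.0 [-0.6362 -0.1039  0.6164] 13.075
0.3 0.3003380031830554 0.0 [0.2186 0.6979 0.718 ] 13.5917
0.2 0.2012758315083162 0.0 [ 0.3368  0.1295 -0.0737] 13.9833
0.1 0.0985670061382474 0.0 [-0.0733  0.2251 -0.2244] 14.375
0 0.004525795404529726 0.0 [ 0.1246 -0.7869  0.3478] 14.7333
```

View pics/grip.png

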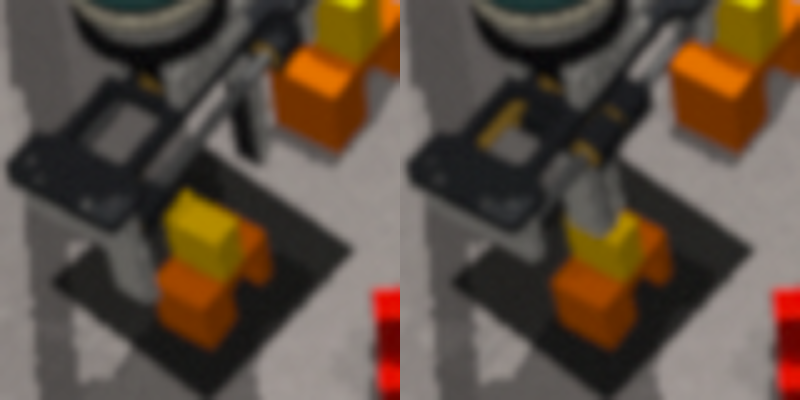

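The closed fingertips end on top of the handle (crop (607,232), i.e. pixel (191,246)). That puts the real tips about 20–30 mm above the reported TCP, so the fingers shut above the handle. With the fingers open there is room beside the block, so I go lower in guarded steps.

```bash
python3 - <<'E'
from h import *
from rig import *
set_gripper(1.0)
for z in(.040,.030,.022):
    line_to([.4324,-.3325,z],v=.06);sleep(.1);f=read_force();print(z,read_eef_pos(),f)
    if f[2]>5: print("contact");break
set_gripper(0,35);print(read_width()*94,read_grasp_force(),read_force(),read_time_s())
E
```

```text
0.04 [ 0.4324 -0.3324  0.0398] [-0.3821  0.2948  0.8752]
0.03 [ 0.4324 -0.3325  0.0299] [ 0.0364 -0.2094  0.4016]
0.022 [ 0.4323 -0.3325  0.0219] [-0.2035 -0.9076  1.131 ]
19.704208070431715 34.99698579311371 [ 0.7843 -0.5264 -2.2898] 18.625
```

The handle is held (19.7 mm). Since the block stood on the mat, its underside is at reported TCP z − 18 mm, and I use that relation from here. Next: carry it to hover above post 1 and check.

```bash
python3 - <<'E'
from h import *
from rig import *
line_to([.4324,-.3325,.20],v=.25)
move_to([.6244,-.081,.20],quat(-.087+np.pi))
line_to([.6244,-.081,.125],v=.2); sleep(.1)
print(read_width()*94,read_force(),read_eef_pos(),read_time_s())
c=read_camera("scene");s=c["pixels"][:,:,::-1].copy()
X0,Y0,k=250,150,8
im=cv2.resize(s[Y0:Y0+70,X0:X0+90],None,fx=k,fy=k,interpolation=cv2.INTER_CUBIC)
e=read_eef_pos();ya=-.087;Rm=np.array([[np.cos(ya),-np.sin(ya),0],[np.sin(ya),np.cos(ya),0],[0,0,1]])
o=np.array([e[0],e[1],e[2]-.018])
def box(lo,hi,org,col):
    for a in range(8):
        p=np.array([(lo,hi)[(a>>i)&1][i] for i in range(3)])
        u=proj(org+Rm@p,c["camera_matrix"],c["camera_from_world"]);q=((u+.5-[X0,Y0])*k).astype(int);cv2.circle(im,tuple(map(int,q)),3,col,-1)
box((-.018,-.030,0),(.018,.030,.044),o,(255,0,255)); box((-.018,-.01,.044),(.018,.01,.084),o,(0,255,0))
for y in(-.074,.0041,.0731): box((-.02,-.01,.025),(.02,.01,.088),np.array([.625+.087*(y+.074),y,0]),(255,255,0))
cv2.imwrite("pics/h2.png",im)
E
```

```text
20.023117978276886 [ 0.3932 -0.3699 -1.5182] [ 0.6257 -0.0819  0.1277] 21.3167
```

View pics/h2.png

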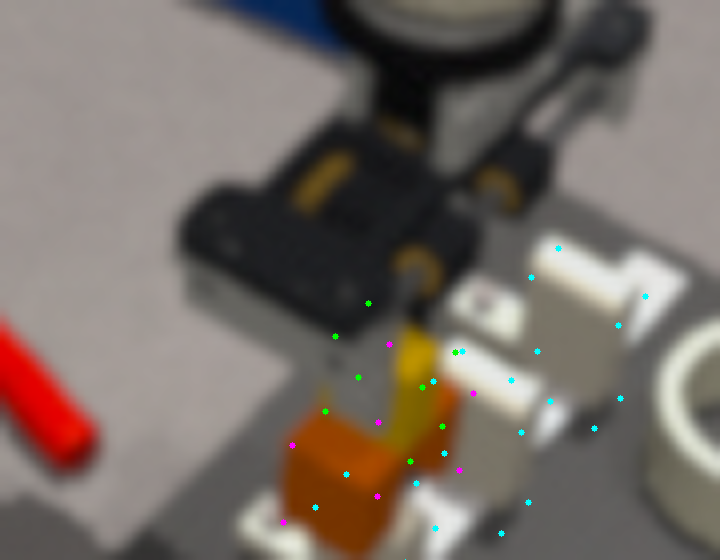

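Both the gauge and the posts are predicted about 2 px off in the same direction, so their relative alignment holds to roughly 3 mm. Now a guarded descent over post 1, shifting along the row in the direction of any lateral reaction.

```bash
cat >> h.py <<'E'
from rig import *
YF=-.087; ey=np.array([-np.sin(YF),np.cos(YF),0]); ex=np.array([np.cos(YF),np.sin(YF),0])
P0=np.array([.6244,-.081,0.])
def at(s,z): return list(P0+ey*s+[0,0,z])
def F(n=6):
    f=[]
    for _ in range(n): f.append(read_force()); sleep(.02)
    f=np.mean(f,0); return np.array([f@ex,f@ey,f[2]])
def insert(s,zt=.088):
    for _ in range(5):
        b=F();ok=True
        for z in(.114,.108,.102,.095,zt):
            line_to(at(s,z),v=.08);f=F(3)-b
            if f[2]>5 or abs(f[1])>6: ok=False;break
        print("insert",round(s,4),z,f,ok)
        if ok: return s
        line_to(at(s,.125),v=.1); s+=.003*np.sign(f[1])
    raise SystemExit("no fit")
E
python3 - <<'E'
from h import *
line_to(at(0,.125)); sleep(.1)
s=insert(0.); print(F(),read_width()*94,read_eef_pos(),read_time_s())
E
```

```text
insert 0.0 0.088 [-0.572   0.2477  0.0738] True
[ 0.2857  0.2492 -1.7046] 20.001815592095117 [ 0.6245 -0.081   0.0881] 23.45
```

```bash
cat >> h.py <<'E'
def draw(s,smin,lim,fast=None,step=.0015,z=.088):
    b=F(4);log=[]
    if fast is not None: line_to(at(fast,z),v=.05); s=fast; log.append((round(s,4),round((F(3)-b)[1],1)))
    while s-step>=smin-1e-9:
        s-=step; line_to(at(s,z),v=.03); f=F(3)-b; log.append((round(s,4),round(f[1],1)))
        if f[1]>lim: break
    print(log); return s
E
python3 - <<'E'
from h import *
s=draw(0,-.045,14,fast=-.022)
print(F(),read_width()*94,(read_eef_pos()-P0)@ey,read_time_s())
E
```

```text
[(-0.022, np.float64(5.3)), (-0.0235, np.float64(5.9)), (-0.025, np.float64(6.4)), (-0.0265, np.float64(5.9)), (-0.028, np.float64(6.8)), (-0.0295, np.float64(6.5)), (-0.031, np.float64(6.5)), (-0.0325, np.float64(6.3)), (-0.034, np.float64(7.0)), (-0.0355, np.float64(6.6)), (-0.037, np.float64(6.4)), (-0.0385, np.float64(8.2)), (-0.04, np.float64(10.1)), (-0.0415, np.float64(13.2)), (-0.043, np.float64(15.9))]
[-0.0319 16.0286  0.4885] 19.731070312994554 -0.0339939220424831 28.4583
```

Butted on the stop: the force rose from a steady 6.5 N drag to 16 N, and the actual position stalled at s = −34 mm. By geometry the next butting points are s = +16 and +66 mm. Post 2 next, with a limit well below what would shift post 1.

```bash
python3 - <<'E'
from h import *
line_to(at(-.031,.088),v=.06);sleep(.1);print(F(3),(read_eef_pos()-P0)@ey)
line_to(at(-.031,.13),v=.15)
line_to(at(.0784,.13),v=.2);sleep(.1)
s=insert(.0784)
s=draw(s,.006,9.7,fast=.018)
print(F(),read_width()*94,(read_eef_pos()-P0)@ey,read_time_s())
E
```

```text
[-0.0396 -0.1433 -1.8496] -0.03191493305583277
insert 0.0784 0.088 [ 0.2318 -0.2624  0.0747] True
[(0.018, np.float64(6.2)), (0.0165, np.float64(7.2)), (0.015, np.float64(6.9)), (0.0135, np.float64(7.2)), (0.012, np.float64(8.3)), (0.0105, np.float64(10.4))]
[ 0.4103 10.2319 -1.3371] 19.931911209987124 0.016106399329581415 34.9667
```

It stalled at 16.1 mm as predicted. Post 3 next, then a check picture of the row.

```bash
python3 - <<'E'
from h import *
line_to(at(.019,.088),v=.06);sleep(.1)
line_to(at(.019,.13),v=.15)
line_to(at(.1477,.13),v=.2);sleep(.1)
s=insert(.1477)
s=draw(s,.056,9.7,fast=.068)
sf=(read_eef_pos()-P0)@ey
print(F(),read_width()*94,sf,read_time_s())
if abs(sf-.066)<.0015:
    line_to(at(.069,.088),v=.06);sleep(.1)
    line_to(at(.069,.13),v=.15);line_to(at(.069,.2),v=.25)
    print(read_eef_pos(),read_time_s())
E
```

```text
insert 0.1477 0.088 [-0.2339  0.6493 -0.1872] True
[(0.068, np.float64(6.4)), (0.0665, np.float64(5.8)), (0.065, np.float64(6.1)), (0.0635, np.float64(6.1)), (0.062, np.float64(7.5)), (0.0605, np.float64(9.9))]
[ 0.2061 10.3199 -2.0343] 20.003522916472384 0.06615414331299511 41.8417
[ 0.6303 -0.0123  0.1992] 43.1
```

```bash
python3 - <<'E'
from h import *
q=quat(.0796+np.pi); x,y=.415,-.321
move_to([x,y,.20],q)
line_to([x,y,.04],v=.15);sleep(.1);b=F(4)
for z in(.030,.026,.023,.021,.019):
    line_to([x,y,z],v=.04);f=F(3)-b;print(z,f[2])
    if f[2]>2: break
set_gripper(1.0);sleep(.2);print(read_width(),read_grasp_force())
line_to([x,y,.20],v=.2)
move_j([-1.361,.087,1.371,0,1.684,-.103])
c=read_camera("top")["pixels"][:,:,::-1];print(read_force(),read_time_s())
k=lambda x,y,w,h:cv2.resize(c[y:y+h,x:x+w],(400,400),interpolation=cv2.INTER_CUBIC)
cv2.imwrite("pics/end.png",np.hstack([k(200,100,100,100),k(305,180,60,60)]))
E
```

```text
0.03 0.1290598422791185
0.026 0.3106489228249931
0.023 0.4754197019833075
0.021 0.8439644835855634
0.019 9.244018444429226
0.9968108934001545 0.0
[ 0.8979  0.3905 -0.441 ] 51.275
```

View pics/end.png

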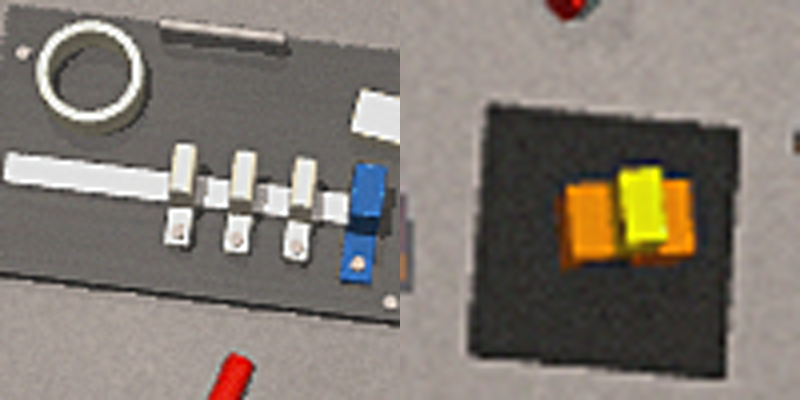

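The picture shows the posts evenly spaced at crop u ≈ 183, 243 and 304, with the stop at 368. The block stands upright near the middle of the mat, released, and nothing else has moved. Handing in.

```bash
python3 -c "
from rig import *
print(finish_job())"
```

```text
the job is handed in; nothing more can be done
None
```

The three posts are set at about 30 mm gaps by contact with the block, the block stands released on the mat, and the job was handed in shortly after 51 s (limit 64 s); no verdict came back. The first grasp closed above the handle and was redone lower, and nothing was shifted by it.

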